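# Press the stick-on balance weights home along the wheel

## Robot

A 6-joint arm with a two-finger parallel gripper is mounted at the origin on the work surface. World frame = base frame: x ahead of the robot, y to its left, z up, the work surface at z = 0. Lengths are in m, angles in rad, forces in N, time in s.
With the tool pointing down it reaches from about 0.35 to 0.925 m from the base axis. Payload 6.4 kg.
Tool frame: the origin (TCP) lies midway between the tips of the shut fingers; the grasp point (between the pads) lies 19 mm behind it; z points along the fingers, y is the direction in which the jaws open and shut (so a half turn about z gives the same grasp; the last joint's range is limited). The gripper opens to 85 mm and grips with 20 to 120 N. Pads are 22 mm wide; open, the fingers measure 114 mm over their backs; the gripper's body (76 mm by 85 mm) begins 54 mm behind the grasp point. The pads swing forward as they close: fully open they stand 13 mm farther back than shut.
Start: joints at [-1.524, 0.245, 1.558, -0, 1.339, -0.174], TCP at [0.142, -0.634, 0.231] pointing down, gripper open.
Joint ranges: [-3.13, 3.13], [-1.02, 2.26], [0.13, 2.54], [-0.95, 4.09], [0.21, 2.88], [-2.74, 2.74]. Speed limits (rad/s): [2.57, 2.57, 3.14, 3.14, 3.14, 3.14].

## Interface

Orientations are given as [roll, pitch, yaw] about the fixed x, y, z axes, in that order (R = Rz(yaw) Ry(pitch) Rx(roll)).
In Python, from workcell import readout, viewer, robot gives the robot as it stands. The module is installed in compiled form; this text tells all that it offers.
- The arm moves only by the shell command python3 -m creep 'ROWS' [FORCE]. ROWS is JSON, a list of rows, each a list of 7 numbers: the shift along the tool's x, y, z normalised to -1 to 1, where 1 is 0.06 m, then the turn, a rotation vector about the tool's x, y, z normalised to -1 to 1, where 1 is 0.12 rad, then the opening, from -1 (shut) to 1 (fully open). A call has 1 to 10 rows; each row shifts and turns the commanded pose from where the row before left it, along the tool's axes as they then stand; what a row does not reach is not made up. A row lasts 1/8 s, in which the tool goes at most 62.5 mm and 10.7 degrees, less where a joint would pass 70% of its speed; a pose out of reach is approached as far as the arm can. A call with a number of a shift or a turn outside -1 to 1 is refused whole. A call with a gripper value outside its range is refused whole. The fingers move at their own pace and stop on an object; FORCE is the grip in N (left out, the last holds). Time passes only in rows, so rows that do not move let the fingers close. It gives the time, the measured TCP pose, the force and the opening at its end, in the units of the state.
- readout.get_obs(): the state, without advancing time (a new reading comes with each control period).
- viewer.capture(name): name is "scene" or "top" or "wrist"; returns a dict with "frame" (480x640x3 uint8, blue, green, red), "fx", "fy", "cx", "cy" (pixels), "world_to_cam" (4x4, takes a point from world to camera coordinates); the wrist camera has in their place "hand_eye" (4x4, takes a point from camera to tool coordinates, whose origin is the TCP and whose axes are the flange's). Camera axes: x right, y down, z forward; pixel columns grow to the right and rows downward; lengths in m; the calibration is good to about 2 mm. A picture is of the moment at which its call begins: read the wrist's pose just before it. There is no depth.
- robot.job_done(): hands the job in, once; it reports no verdict.
The state is a dict: "t": time; "joint_pos": joint angles; "dq": joint speeds; "joint_torque": joint torques, N m; "position": TCP position; "tcp_rot": TCP orientation; "wrist_force": force on the tool from outside, world axes, zero at the start; "ft_torque": the same for the moment, N m; "opening": opening from 0.0 (shut) to 1.0 (fully open).
Only numpy, scipy, OpenCV 4.12 (cv2) and the standard library are available. Lean on these libraries where they do the work, as an engineer would, in place of code of your own. Each camera call takes 0.05 s, during which the arm holds its last target.

## Task

A row of six stick-on balance weights stands proud on its foam pads on the wheel's ledge. Work along the row with a fingertip, starting at the end next to the tyre valve and taking the weights in order, and press each one fully home with light pressure. Do not grip or pull anything, and leave the wheel and everything else where it is.

Things in the scene. Friction and masses are not known exactly. Their poses are not given: they have to be found in the camera images.
- wheel: small car-trailer wheel without tyre, lying flat and loose on the table, 4.5 kg, 292 mm across, 88 mm tall; origin at the centre of its underside, z up. Bright metal lip around the top (88 mm above the table), inside it a flat black ledge (85 mm above the table, radius 92 to 128 mm) that carries the row of weights and the valve; the middle is sunk to the spokes and hub (55 mm above the table). Its x axis points from the centre to the middle of the row of weights
- valve (a point): top of the tyre valve, an upright rubber stem with a brass cap 10 mm across, fixed on the ledge on the same circle as the weights, 48 mm from weight 1; it stands 40 mm above the ledge
- weight1_top (a point): centre of the top face of balance weight 1 of 6, counted from the valve: a flat bare-metal block 19 mm (radially) x 22 mm (along the row) x 5 mm on a white foam pad. The six lie on a circle of radius 110 mm about the wheel's centre, 29 mm apart; point x points outward from the wheel's centre, z up. Standing proud, the top is about 10 mm above the ledge (95 mm above the table); pressed home, 5 mm above the ledge (90 mm above the table)
- weight2_top (a point): centre of the top face of balance weight 2 of 6, counted from the valve; like weight 1
- weight3_top (a point): centre of the top face of balance weight 3 of 6, counted from the valve; like weight 1
- weight4_top (a point): centre of the top face of balance weight 4 of 6, counted from the valve; like weight 1
- weight5_top (a point): centre of the top face of balance weight 5 of 6, counted from the valve; like weight 1
- weight6_top (a point): centre of the top face of balance weight 6 of 6, counted from the valve; like weight 1
- weight1 (a joint): how far weight 1 has been pressed down, m: 0 to 0.001 at the start, 0.005 fully home against the ledge (hard stop); it yields at about 4 N, and stays where it is left; negative if it is pulled up off its pad
- weight2 (a joint): how far weight 2 has been pressed down, m: 0 to 0.001 at the start, 0.005 fully home against the ledge (hard stop); it yields at about 4 N, and stays where it is left; negative if it is pulled up off its pad
- weight3 (a joint): how far weight 3 has been pressed down, m: 0 to 0.001 at the start, 0.005 fully home against the ledge (hard stop); it yields at about 4 N, and stays where it is left; negative if it is pulled up off its pad
- weight4 (a joint): how far weight 4 has been pressed down, m: 0 to 0.001 at the start, 0.005 fully home against the ledge (hard stop); it yields at about 4 N, and stays where it is left; negative if it is pulled up off its pad
- weight5 (a joint): how far weight 5 has been pressed down, m: 0 to 0.001 at the start, 0.005 fully home against the ledge (hard stop); it yields at about 4 N, and stays where it is left; negative if it is pulled up off its pad
- weight6 (a joint): how far weight 6 has been pressed down, m: 0 to 0.001 at the start, 0.005 fully home against the ledge (hard stop); it yields at about 4 N, and stays where it is left; negative if it is pulled up off its pad
- nut: loose hexagonal wheel nut, 19 mm across flats, 20 mm tall, standing on the wheel's black ledge some way beyond the last weight; origin at the centre of its underside. Bystander
- socket: loose deep socket, plain steel cylinder 26 mm across and 63 mm tall, standing on the hub in the middle of the wheel (55 mm above the table); origin at the centre of its underside. Bystander
- bolt: loose wheel bolt, 45 mm tall, head 17 mm across flats, standing on its head on the hub beside the socket; origin at the centre of its underside. Bystander
- gauge: loose tyre pressure gauge lying on the table, round dial 68 mm across and 28 mm thick with a brass stem out to 150 mm along its -x; origin under the dial's centre. Bystander
- wrench: loose steel wrench 220 mm long lying on the table; origin under it. Bystander

How it is judged:
At the end, for the whole second after the job is handed in: All six weights are pressed at least 3.5 mm of their 5 mm travel; the wheel lies flat at rest within 20 mm of its starting place, with the valve within 30 mm of its own, and the loose bystanders are within 30 mm of theirs (value of joint each of weight1, weight2, weight3, weight4, weight5, weight6 above 0.0035 m and distance of wheel from where it was at the start of the episode below 0.02 m and distance of each of valve, nut, socket, bolt, gauge, wrench from where it was at the start of the episode below 0.03 m and angle between wheel's own z axis and vertical below 0.03 rad and linear speed of wheel below 0.02 m/s); the robot touches nothing.
It fails at once if a weight is pressed down while the one before it (nearer the valve) still stands proud ((value of joint weight2 above 0.0035 m and value of joint weight1 below 0.0015 m) or (value of joint weight3 above 0.0035 m and value of joint weight2 below 0.0015 m) or (value of joint weight4 above 0.0035 m and value of joint weight3 below 0.0015 m) or (value of joint weight5 above 0.0035 m and value of joint weight4 below 0.0015 m) or (value of joint weight6 above 0.0035 m and value of joint weight5 below 0.0015 m)).
It fails at once if a weight is pulled up off its pad (more than 3 mm) (value of joint any of weight1, weight2, weight3, weight4, weight5, weight6 below -0.003 m).
It fails at once if the wheel is lifted, or shoved more than 20 mm, or turned so that its valve moves more than 30 mm (height (world z) of wheel above 0.01 m or distance of wheel from where it was at the start of the episode above 0.02 m or distance of valve from where it was at the start of the episode above 0.03 m).
It fails at once if the fingers lean on the wheel or a weight with more than 60 N (contact force between the fingers and wheel above 60 N).
It fails at once if a bystander is knocked or carried more than 30 mm (distance of any of nut, socket, bolt, gauge, wrench from where it was at the start of the episode above 0.03 m).
It also fails if it takes over 45 s, if anything falls off the work surface, if the arm or the gripper's body presses on something with over 40 N, if the wrist force passes 120 N, or if a joint passes its speed limit or range.

## Working session

There is one attempt and no reset: what is moved stays moved. The work goes in short steps, Python scripts to look and compute and a shell command to move; the robot and the scene stay as the last step left them, time stands still between calls to the robot, and variables do not carry over. Pictures are saved under pics/ and viewed, and the job is handed in when it is done.

```bash
mkdir -p pics
python3 - <<'E'
from workcell import readout, viewer
import cv2, numpy as np
o=readout.get_obs(); print(o)
for n in ("scene","top","wrist"):
    c=viewer.capture(n); cv2.imwrite(f"pics/{n}0.png",c["frame"])
    np.savez(f"{n}0.npz",**c)
    print(n,c["fx"],c["fy"],c["cx"],c["cy"]); print(np.round(c.get("world_to_cam",c.get("hand_eye")),4))
E
```

```text
{'t': 0.0, 'joint_pos': array([-1.52409365e+00,  2.45792649e-01,  1.55903392e+00,  6.72659496e-06,
        1.33869029e+00, -1.74092958e-01]), 'dq': array([ 0.00076885, -0.00183966, -0.0003317 , -0.00029045,  0.00104414,
        0.00163466]), 'joint_torque': array([ 6.52301042e-04, -4.29509890e+01, -3.26124966e+01, -1.26584609e-04,
        5.32527323e-03,  6.92446633e-07]), 'position': array([ 0.14233912, -0.63364707,  0.23018332]), 'tcp_rot': array([-3.13969866e+00, -3.39745744e-04,  2.20793758e-01]), 'wrist_force': array([ 0.31765775,  0.62569301, -0.19610029]), 'ft_torque': array([0.06488435, 0.03229289, 0.01800417]), 'opening': 0.9989119067163036}
scene 507.9646250508442 507.9646250508442 321.30177702911453 244.08308245873187
[[-0.433   0.9011  0.0221  0.2315]
 [ 0.5493  0.2832 -0.7862 -0.2347]
 [-0.7147 -0.3283 -0.6176  1.6005]
 [ 0.      0.      0.      1.    ]]
top 531.3378015327673 531.3378015327673 321.2133453062959 240.3364346815007
[[-0.0101 -0.9999  0.0048 -0.0043]
 [-0.9977  0.0097 -0.067   0.5635]
 [ 0.067  -0.0055 -0.9977  1.5199]
 [ 0.      0.      0.      1.    ]]
wrist 350.14695789665944 350.14695789665944 321.5806104229782 241.19737598097714
[[-0.000e+00 -9.445e-01 -3.285e-01  8.340e-02]
 [ 1.000e+00 -0.000e+00  1.000e-04  5.000e-04]
 [-1.000e-04 -3.285e-01  9.445e-01 -1.429e-01]
 [ 0.000e+00  0.000e+00  0.000e+00  1.000e+00]]
```

View pics/top0.png

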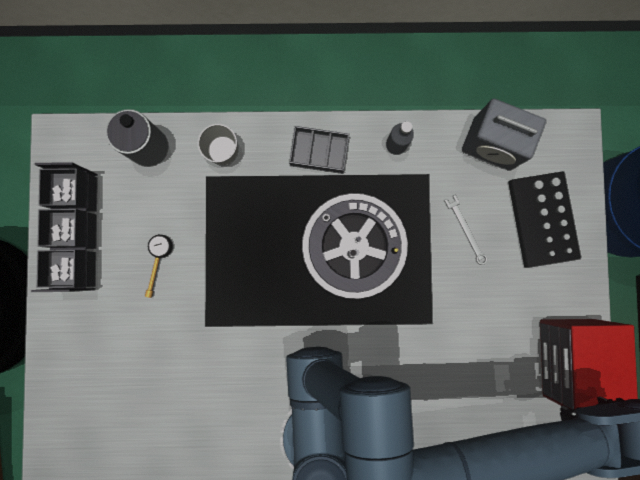

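View pics/scene0.png

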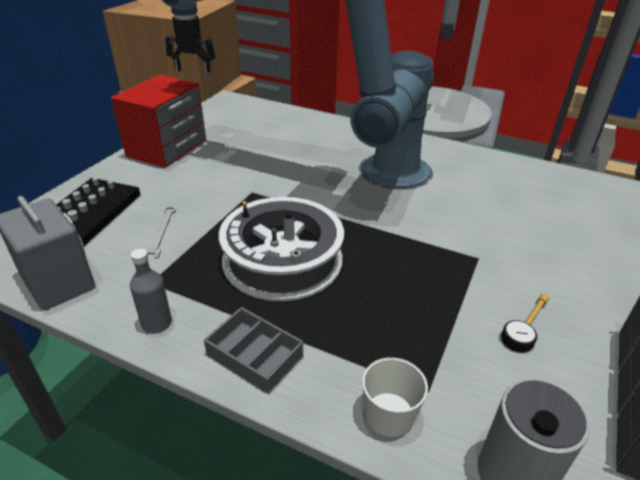

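View pics/wrist0.png

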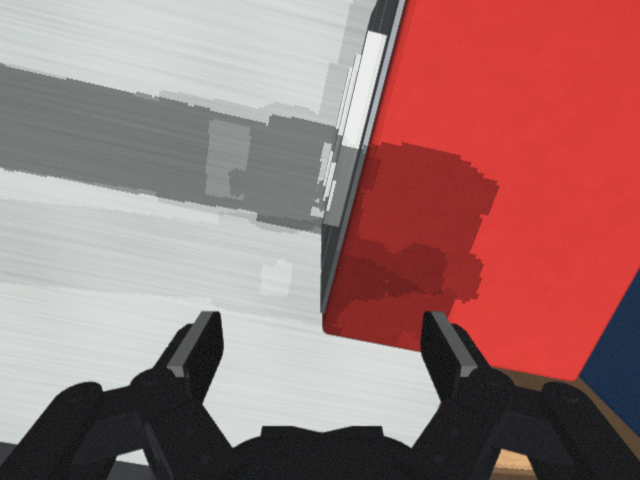

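Run:
```python
import cv2
im=cv2.imread("pics/top0.png")
cv2.imwrite("pics/top0c.png",cv2.resize(im[185:305,295:415],None,fx=5,fy=5,interpolation=cv2.INTER_CUBIC))
im=cv2.imread("pics/scene0.png")
cv2.imwrite("pics/scene0c.png",cv2.resize(im[190:300,210:355],None,fx=5,fy=5,interpolation=cv2.INTER_CUBIC))
```

```text
(no output)
```

View pics/top0c.png

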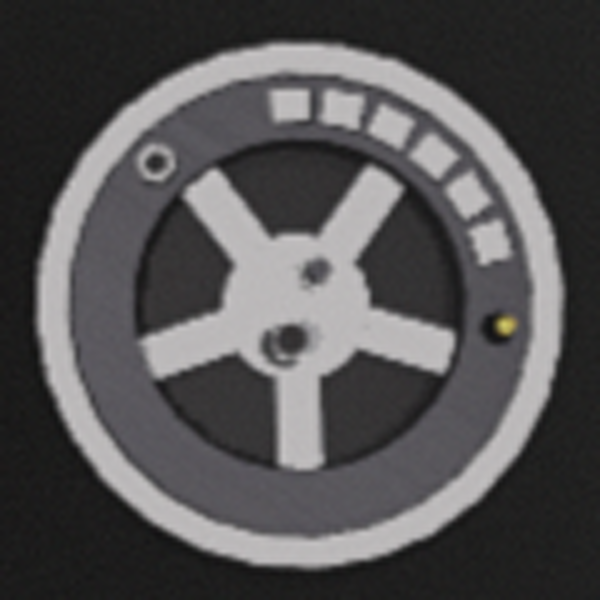

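View pics/scene0c.png

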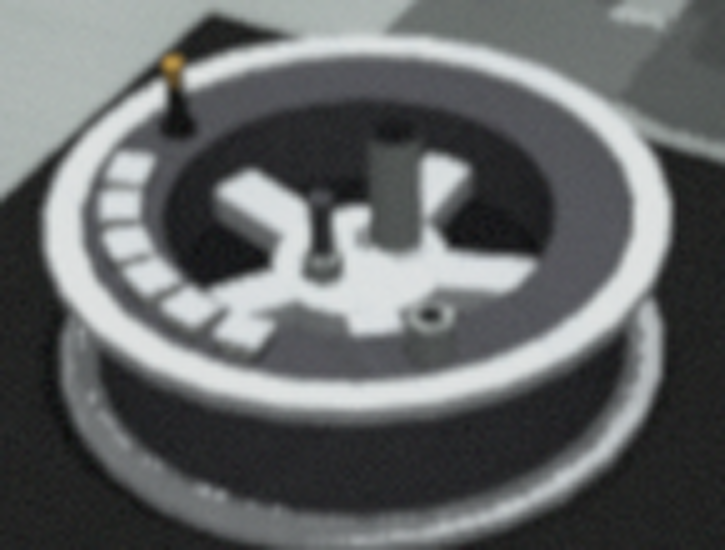

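```bash
cat > h.py <<'E'
import numpy as np
def ray(cam,uv,z):
    c=np.load(cam); T=c["world_to_cam"]; R=T[:3,:3];p=-R.T@T[:3,3]
    d=R.T@np.array([(uv[0]-c["cx"])/c["fx"],(uv[1]-c["cy"])/c["fy"],1]); return p+d*(z-p[2])/d[2]
def T(crop): return (295+(crop[0]+.5)/5-.5,185+(crop[1]+.5)/5-.5)
def S(crop): return (210+(crop[0]+.5)/5-.5,190+(crop[1]+.5)/5-.5)
E
python3 - <<'E'
from h import *
np.set_printoptions(precision=4,suppress=True)
C=ray("top0.npz",T((301,304)),.088);print("C",C)
W=[(491,243),(469,193),(436,155),(391,125),(343,108),(290,104)]
P=np.array([ray("top0.npz",T(w),.0945) for w in W])
V=ray("top0.npz",T((507,325)),.125);N=ray("top0.npz",T((156,162)),.105)
for n,p in list(zip("123456",P))+[("v",V),("n",N)]:
    d=p[:2]-C[:2];print(n,p,np.hypot(*d),np.degrees(np.arctan2(d[1],d[0])))
# fit circle radius .11, 29mm chord spacing
from scipy.optimize import least_squares
st=2*np.arcsin(.0145/.11)
def mod(x): 
    a=x[2]+st*(np.arange(6)-2.5); return np.c_[x[0]+.11*np.cos(a),x[1]+.11*np.sin(a)]
r=least_squares(lambda x:np.r_[(mod(x)-P[:,:2]).ravel(),x[:2]-C[:2]],[C[0],C[1],-.7])
print(r.x,np.degrees(r.x[2]),mod(r.x)*1000-P[:,:2]*1000);print(mod(r.x))
S6=[(130,167),(124,204),(125,242),(145,278),(185,305),(246,333)]
print(np.array([ray("scene0.npz",S(s),.0945) for s in S6]))
E
```

```text
C [ 0.5438 -0.1022  0.088 ]
1 [ 0.5761 -0.2071  0.0945] 0.1097233040993276 -72.880346640975
2 [ 0.6039 -0.1955  0.0945] 0.11093303150937422 -57.18825382683349
3 [ 0.6252 -0.1776  0.0945] 0.11092523988245946 -42.80531807819722
4 [ 0.6421 -0.153   0.0945] 0.11063596036930401 -27.314019847086552
5 [ 0.6518 -0.1266  0.0945] 0.11072699610220431 -12.705733819584667
6 [ 0.6543 -0.0973  0.0945] 0.11063100431840284 2.563341886005887
v [ 0.5293 -0.2106  0.125 ] 0.10931632264634783 -97.6380035869702
n [ 0.6216 -0.0227  0.105 ] 0.11129976010914726 45.650720677128675
[ 0.5445 -0.1024 -0.6137] -35.16336436569058 [[ 0.435  -0.5197]
 [-0.9975 -0.1035]
 [ 0.0495  0.5563]
 [-0.1676 -0.3434]
 [ 0.0427  0.4918]
 [-0.0027  0.0858]]
[[ 0.5766 -0.2076]
 [ 0.6029 -0.1956]
 [ 0.6252 -0.1771]
 [ 0.642  -0.1534]
 [ 0.6519 -0.1261]
 [ 0.6543 -0.0972]]
[[ 0.578  -0.2055  0.0945]
 [ 0.6039 -0.1919  0.0945]
 [ 0.6279 -0.1755  0.0945]
 [ 0.646  -0.1531  0.0945]
 [ 0.6541 -0.1271  0.0945]
 [ 0.6585 -0.0933  0.0945]]
```

```bash
python3 -m creep '[[0,0,-0.5,0,0,0,-1],[0,0,-0.5,0,0,0,-1],[0.7,-0.43,0,0,0,0,-1],[0.7,-0.43,0,0,0,0,-1],[0.7,-0.43,0,0,0,0,-1],[0.7,-0.43,0,0,0,0,-1],[0.7,-0.43,0,0,0,0,-1],[0.7,-0.43,0,0,0,0,-1],[0.7,-0.43,0,0,0,0,-1],[0.7,-0.43,0,0,0,0,-1]]' 20
```

```text
t: 1.4
position: [0.4259, -0.3578, 0.291]
tcp_rot: [-3.141, 0.0, 0.221]
wrist_force: [0.6, 0.4, 0.0]
opening: -0.003
```

```bash
python3 -m creep '[[0.6,-0.38,0.3,0,0,0,-1],[0.6,-0.38,0.3,0,0,0,-1],[0.6,-0.38,0.3,0,0,0,-1],[0.6,-0.38,0.3,0,0,0,-1],[0.6,-0.38,0.3,0,0,0,-1],[0,0,0,0,0,-0.6,-1],[0,0,0,0,0,0,-1]]'
python3 - <<'E'
from workcell import readout, viewer
import cv2, numpy as np
o=readout.get_obs(); print(o["position"],o["tcp_rot"])
c=viewer.capture("wrist"); cv2.imwrite("pics/wrist1.png",c["frame"]); np.savez("wrist1.npz",pos=o["position"],rot=o["tcp_rot"],**c)
E
```

```text
t: 2.28
position: [0.5756, -0.2081, 0.2007]
tcp_rot: [-3.141, 0.001, 0.293]
wrist_force: [0.4, 0.1, -0.0]
opening: 0.0
[ 0.57562128 -0.20807526  0.20065131] [-3.14081758e+00  7.90398778e-04  2.92787045e-01]
```

View pics/wrist1.png

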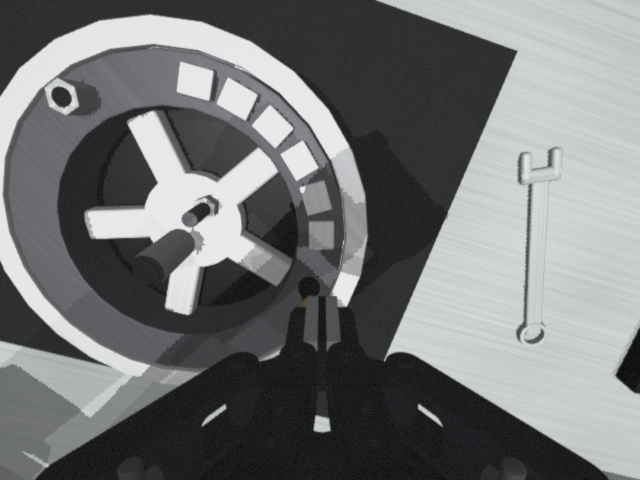

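```bash
cat >> h.py <<'E'
from scipy.spatial.transform import Rotation as Ro
def wray(f,uv,z):
    c=np.load(f); H=c["hand_eye"]; R=Ro.from_euler("xyz",c["rot"]).as_matrix()
    o=c["pos"]+R@H[:3,3]; d=R@H[:3,:3]@np.array([(uv[0]-c["cx"])/c["fx"],(uv[1]-c["cy"])/c["fy"],1]); return o+d*(z-o[2])/d[2]
st=2*np.arcsin(.0145/.11)
def mod(x): 
    a=x[2]+st*(np.arange(6)-2.5); return np.c_[x[0]+.11*np.cos(a),x[1]+.11*np.sin(a)]
from scipy.optimize import least_squares
def fit(P): 
    r=least_squares(lambda x:(mod(x)-P[:,:2]).ravel(),[.544,-.102,-.61]); return r.x, np.abs(r.fun).max()
E
python3 - <<'E'
from h import *
np.set_printoptions(precision=4,suppress=True)
P=np.array([wray("wrist1.npz",s,.0945) for s in [(321,235),(317,197),(299,159),(273,126),(237,99),(195,81)]])
print(P); x,e=fit(P);print(x,e);print(mod(x)); print(wray("wrist1.npz",(62,97),.105))
E
```

```text
[[ 0.5771 -0.2075  0.0945]
 [ 0.6039 -0.1965  0.0945]
 [ 0.626  -0.1768  0.0945]
 [ 0.642  -0.1542  0.0945]
 [ 0.6516 -0.1273  0.0945]
 [ 0.6543 -0.0988  0.0945]]
[ 0.5448 -0.1032 -0.6128] 0.0009577188064015391
[[ 0.577  -0.2084]
 [ 0.6033 -0.1963]
 [ 0.6256 -0.1778]
 [ 0.6423 -0.154 ]
 [ 0.6522 -0.1268]
 [ 0.6546 -0.0979]]
[ 0.621  -0.0237  0.105 ]
```

```bash
python3 -m creep '[[0.02,0,0.4,0,0,0,-1],[0,0,0.4,0,0,0,-1],[0,0,0.4,0,0,0,-1],[0,0,0.35,0,0,0,-1],[0,0,0.1,0,0,0,-1],[0,0,0,0,0,0,-1]]' && python3 -m creep '[[0,0,0.05,0,0,0,-1],[0,0,0.05,0,0,0,-1],[0,0,0,0,0,0,-1]]'
```

```text
t: 3.08
position: [0.5768, -0.2085, 0.1024]
tcp_rot: [3.142, -0.0, 0.292]
wrist_force: [0.2, 0.1, 0.4]
opening: -0.001
t: 3.45
position: [0.5768, -0.2082, 0.0963]
tcp_rot: [-3.142, -0.0, 0.293]
wrist_force: [-0.3, -0.5, -0.4]
opening: 0.001
```

```bash
python3 -m creep '[[0,0,0.04,0,0,0,-1],[0,0,0,0,0,0,-1]]' && python3 -m creep '[[0,0,0.03,0,0,0,-1],[0,0,0,0,0,0,-1]]' && python3 -m creep '[[0,0,0.03,0,0,0,-1],[0,0,0,0,0,0,-1]]'
```

```text
t: 3.7
position: [0.5771, -0.2084, 0.0941]
tcp_rot: [3.141, -0.001, 0.293]
wrist_force: [1.2, -0.3, 1.3]
opening: -0.001
t: 3.95
position: [0.5771, -0.2084, 0.0924]
tcp_rot: [3.141, -0.001, 0.293]
wrist_force: [0.4, -0.6, 4.1]
opening: -0.002
t: 4.2
position: [0.5771, -0.2084, 0.0904]
tcp_rot: [3.141, -0.001, 0.293]
wrist_force: [0.9, -0.0, 2.5]
opening: 0.002
```

Contact and yielding at about 4 N, as expected. I'll press on gently to feel the stop.

```bash
python3 -m creep '[[0,0,0.02,0,0,0,-1],[0,0,0,0,0,0,-1]]' && python3 -m creep '[[0,0,0.01,0,0,0,-1],[0,0,0,0,0,0,-1]]'
```

```text
t: 4.45
position: [0.5771, -0.2084, 0.09]
tcp_rot: [3.141, -0.0, 0.293]
wrist_force: [-2.0, 0.8, 8.5]
opening: -0.0
t: 4.7
position: [0.5772, -0.2084, 0.09]
tcp_rot: [3.141, -0.0, 0.293]
wrist_force: [-3.9, 2.2, 11.0]
opening: -0.002
```

```bash
python3 -m creep '[[0,0,-0.15,0,0,0,-1],[0,0,-0.15,0,0,0,-1],[0.24,-0.032,0,0,0,-0.5,-1],[0.25,0,0,0,0,-0.6,-1],[0,0,0,0,0,-0.6,-1],[0,0,0,0,0,-0.5,-1],[0,0,0,0,0,0,-1]]'
python3 - <<'E'
from workcell import readout, viewer
import cv2, numpy as np
o=readout.get_obs(); print(o["position"],o["tcp_rot"])
c=viewer.capture("wrist"); cv2.imwrite("pics/wrist2.png",c["frame"])
E
```

```text
t: 5.58
position: [0.604, -0.197, 0.1064]
tcp_rot: [-3.141, 0.0, 0.556]
wrist_force: [0.1, 0.4, -0.4]
opening: -0.001
[ 0.60397612 -0.19697124  0.10638619] [-3.14124470e+00  2.42168150e-04  5.56191351e-01]
```

View pics/wrist2.png

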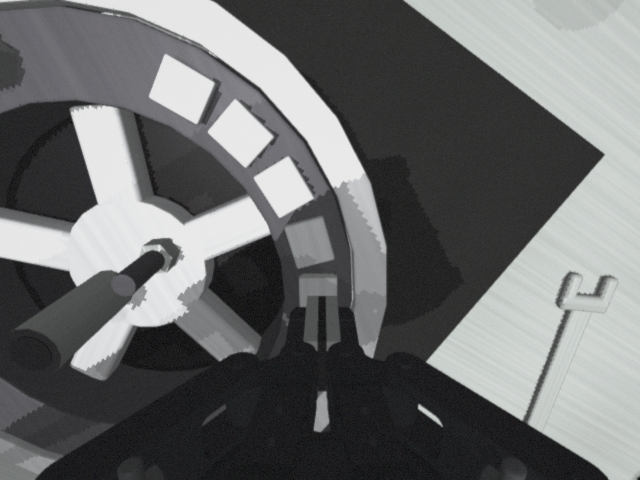

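```bash
python3 -m creep '[[0,-0.02,0.08,0,0,0,-1],[0,0,0.08,0,0,0,-1],[0,0,0.04,0,0,0,-1],[0,0,0.03,0,0,0,-1],[0,0,0.03,0,0,0,-1],[0,0,0.02,0,0,0,-1],[0,0,0,0,0,0,-1]]' && python3 -m creep '[[0,0,0.015,0,0,0,-1],[0,0,0,0,0,0,-1]]'
```

```text
t: 6.5
position: [0.6035, -0.196, 0.09]
tcp_rot: [-3.141, 0.0, 0.557]
wrist_force: [-3.6, 1.8, 5.3]
opening: -0.006
t: 6.75
position: [0.6035, -0.1961, 0.09]
tcp_rot: [-3.141, 0.0, 0.557]
wrist_force: [-6.1, 2.3, 9.6]
opening: -0.0
```

```bash
python3 -m creep '[[0,0,-0.15,0,0,0,-1],[0,0,-0.15,0,0,0,-1],[0.24,-0.07,0,0,0,-0.5,-1],[0.24,0.03,0,0,0,-0.6,-1],[0,0,0,0,0,-0.6,-1],[0,0,0,0,0,-0.5,-1],[0,0,0,0,0,0,-1]]'
```

```text
t: 7.62
position: [0.6267, -0.1773, 0.1064]
tcp_rot: [-3.141, -0.0, 0.822]
wrist_force: [0.4, -0.2, -0.4]
opening: 0.005
```

```bash
python3 -m creep '[[-0.015,-0.016,0.08,0,0,0,-1],[0,0,0.08,0,0,0,-1],[0,0,0.04,0,0,0,-1],[0,0,0.03,0,0,0,-1],[0,0,0.03,0,0,0,-1],[0,0,0.02,0,0,0,-1],[0,0,0,0,0,0,-1]]' && python3 -m creep '[[0,0,0.015,0,0,0,-1],[0,0,0,0,0,0,-1]]'
```

```text
t: 8.5
position: [0.6251, -0.1781, 0.09]
tcp_rot: [3.141, -0.0, 0.821]
wrist_force: [-0.9, 0.8, 2.9]
opening: -0.002
t: 8.75
position: [0.6251, -0.1781, 0.09]
tcp_rot: [3.141, 0.0, 0.821]
wrist_force: [-4.2, 1.8, 7.6]
opening: 0.005
```

```bash
python3 -m creep '[[0,0,-0.15,0,0,0,-1],[0,0,-0.15,0,0,0,-1],[0.24,-0.07,0,0,0,-0.5,-1],[0.24,0.01,0,0,0,-0.6,-1],[0,0,0,0,0,-0.6,-1],[0,0,0,0,0,-0.5,-1],[0,0,0,0,0,0,-1]]'
```

```text
t: 9.62
position: [0.6416, -0.153, 0.1068]
tcp_rot: [-3.141, -0.0, 1.086]
wrist_force: [0.3, -0.1, 0.1]
opening: 0.0
```

Weight 3 is home at z = 0.0900. The tip is now within 1 mm of weight 4's target.

```bash
python3 -m creep '[[0,0.01,0.08,0,0,0,-1],[0,0,0.08,0,0,0,-1],[0,0,0.04,0,0,0,-1],[0,0,0.03,0,0,0,-1],[0,0,0.03,0,0,0,-1],[0,0,0.02,0,0,0,-1],[0,0,0,0,0,0,-1]]' && python3 -m creep '[[0,0,0.02,0,0,0,-1],[0,0,0,0,0,0,-1]]'
```

```text
t: 10.5
position: [0.6419, -0.1542, 0.0902]
tcp_rot: [3.141, -0.0, 1.085]
wrist_force: [-0.3, 0.7, 2.5]
opening: -0.005
t: 10.75
position: [0.6421, -0.1543, 0.09]
tcp_rot: [3.141, 0.0, 1.085]
wrist_force: [-4.7, 2.5, 7.4]
opening: -0.0
```

```bash
python3 -m creep '[[0,0,-0.15,0,0,0,-1],[0,0,-0.15,0,0,0,-1],[0.24,-0.07,0,0,0,-0.5,-1],[0.24,0.01,0,0,0,-0.6,-1],[0,0,0,0,0,-0.6,-1],[0,0,0,0,0,-0.5,-1],[0,0,0,0,0,0,-1]]'
python3 - <<'E'
from workcell import readout, viewer
import cv2, numpy as np
c=viewer.capture("wrist"); cv2.imwrite("pics/wrist3.png",c["frame"])
E
```

```text
t: 11.62
position: [0.6514, -0.1257, 0.1068]
tcp_rot: [-3.141, -0.0, 1.35]
wrist_force: [0.7, 0.4, 0.2]
opening: 0.004
```

View pics/wrist3.png

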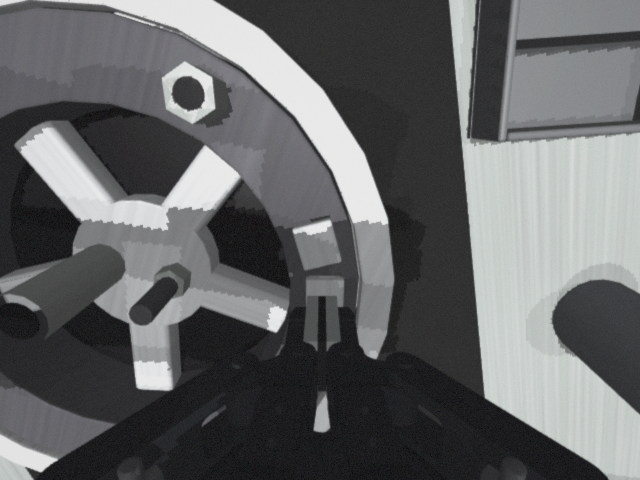

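The fingertip (323,297) is over weight 5 (325,288). Weight 6 at (317,244) still stands proud, and the nut at (188,92) is well clear.

```bash
python3 -m creep '[[0,0.01,0.08,0,0,0,-1],[0,0,0.08,0,0,0,-1],[0,0,0.04,0,0,0,-1],[0,0,0.03,0,0,0,-1],[0,0,0.03,0,0,0,-1],[0,0,0.02,0,0,0,-1],[0,0,0,0,0,0,-1]]' && python3 -m creep '[[0,0,0.02,0,0,0,-1],[0,0,0,0,0,0,-1]]'
```

```text
t: 12.55
position: [0.652, -0.1268, 0.0902]
tcp_rot: [3.141, -0.0, 1.349]
wrist_force: [-1.7, 0.1, 2.4]
opening: -0.001
t: 12.8
position: [0.6521, -0.1268, 0.09]
tcp_rot: [3.142, 0.0, 1.349]
wrist_force: [-5.1, 0.3, 7.2]
opening: 0.001
```

```bash
python3 -m creep '[[0,0,-0.15,0,0,0,-1],[0,0,-0.15,0,0,0,-1],[0.24,-0.07,0,0,0,-0.5,-1],[0.24,0.01,0,0,0,-0.6,-1],[0,0,0,0,0,-0.6,-1],[0,0,0,0,0,-0.5,-1],[0,0,0,0,0,0,-1]]'
```

```text
t: 13.68
position: [0.6543, -0.0977, 0.1075]
tcp_rot: [3.141, 0.0, 1.612]
wrist_force: [-0.3, -0.5, 0.9]
opening: 0.0
```

```bash
python3 -m creep '[[0,0,0.08,0,0,0,-1],[0,0,0.08,0,0,0,-1],[0,0,0.05,0,0,0,-1],[0,0,0.03,0,0,0,-1],[0,0,0.03,0,0,0,-1],[0,0,0.02,0,0,0,-1],[0,0,0,0,0,0,-1]]' && python3 -m creep '[[0,0,0.02,0,0,0,-1],[0,0,0,0,0,0,-1]]' && python3 -m creep '[[0,0,-0.15,0,0,0,-1],[0,0,-0.3,0,0,0,-1],[0,0,-0.6,0,0,0,-1],[-0.5,0,-0.6,0,0,0,-1],[-0.8,0,-0.6,0,0,0,-1],[-0.8,0,-0.3,0,0,0,-1],[-0.8,0,0,0,0,0,-1],[0,0,0,0,0,0,-1]]'
python3 - <<'E'
from workcell import readout, viewer
import cv2, numpy as np
o=readout.get_obs()
c=viewer.capture("wrist"); cv2.imwrite("pics/wrist4.png",c["frame"]);np.savez("wrist4.npz",pos=o["position"],rot=o["tcp_rot"],**c)
for n in ("scene","top"):
    c=viewer.capture(n); np.savez(n+"4.npz",**c)
    cv2.imwrite(f"pics/{n}4.png",c["frame"])
    if n=="scene": cv2.imwrite("pics/scene4c.png",cv2.resize(c["frame"][190:300,210:355],None,fx=5,fy=5,interpolation=cv2.INTER_CUBIC))
E
```

```text
t: 14.55
position: [0.6539, -0.0977, 0.09]
tcp_rot: [-3.141, 0.0, 1.613]
wrist_force: [-3.6, 0.4, 5.2]
opening: 0.001
t: 14.8
position: [0.654, -0.0977, 0.09]
tcp_rot: [-3.141, 0.0, 1.613]
wrist_force: [-7.1, 0.9, 10.7]
opening: 0.001
t: 15.8
position: [0.6611, -0.2752, 0.2427]
tcp_rot: [3.14, 0.002, 1.608]
wrist_force: [-0.4, 0.2, -0.8]
opening: -0.002
```

View pics/wrist4.png

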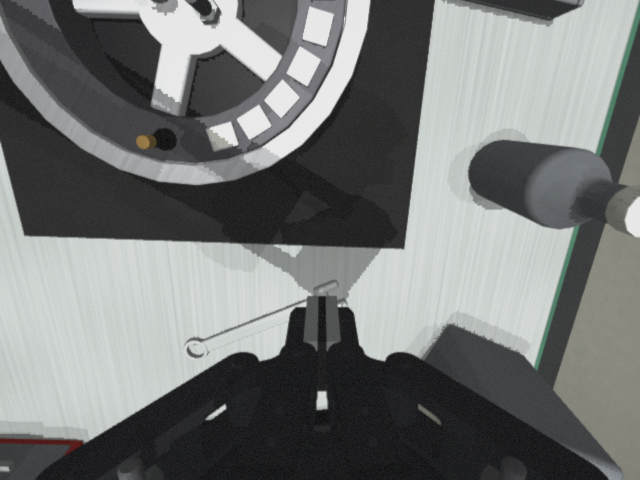

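View pics/scene4c.png

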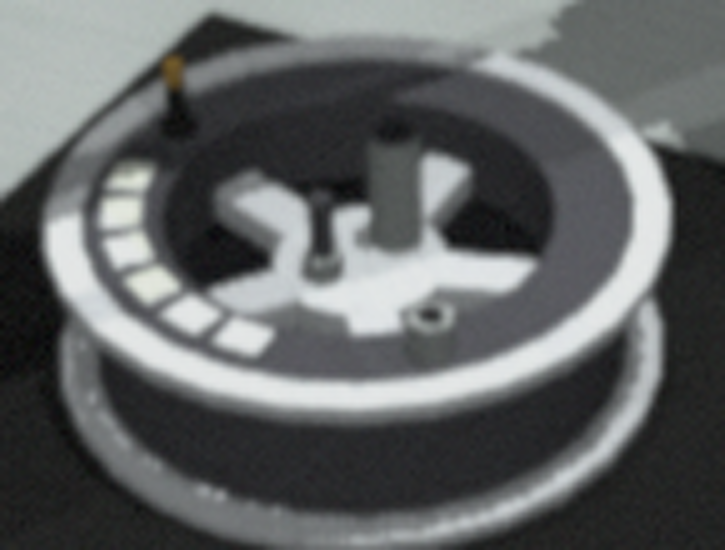

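View pics/top4.png

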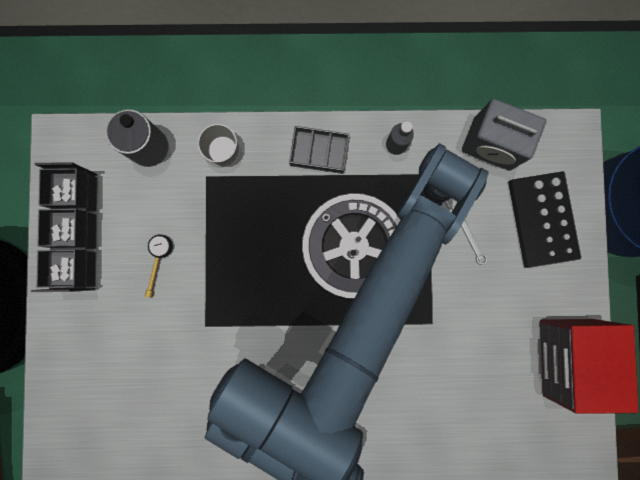

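Run:
```python
from workcell import robot, readout
o=readout.get_obs(); print(o["t"],o["wrist_force"],abs(o["dq"]).max())
print(robot.job_done())
```

```text
15.95 [0.50255158 1.25769381 0.30443822] 0.015310713164408973
the job is handed in; nothing more can be done
None
```

I pressed all six weights home in order from the valve end, using the shut fingertips with the tool turned to line up with each weight. I then raised the arm clear and handed the job in at about 16 s.

- **Seating:** each press stopped at z = 0.0900 m, the fully-home height. The last upward force reading on each was about 7 to 11 N, well under the 60 N limit. I did not read the weights' travel directly; it is inferred from the stop height and force.
- **Final pictures:** all six weights look seated. By eye, the wheel, valve, nut, socket and bolt are where they were in the scene view. The gauge, and the part of the wrench the arm did not hide, are unmoved in the top view.
- **Clearance:** the tool was at z ≈ 0.24 m with only about 1 N of wrist-force reading and no visible contact. No check failed or disagreed.

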